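# Close up the spice row with the sliding end stop

### The arm

A 7-joint arm with a two-finger parallel gripper is mounted at the origin on a cart in front of the work surface, level with it; the furniture and walls round the work are solid. World frame = base frame: x ahead of the robot, y to its left, z up, the work surface at z = 0. Lengths are in m, angles in degrees, forces in N, time in s.
With the tool pointing down it reaches from about 0.425 to 0.875 m from the base axis. Payload 4.7 kg.
Tool frame: the origin (TCP) lies midway between the tips of the shut fingers; the grasp point (between the pads) lies 19 mm behind it; z points along the fingers, y is the line along which they close (so a half turn about z gives the same grasp; the last joint's range is limited). The gripper opens to 87 mm and grips with 3 to 60 N. Pads are 19 mm wide; open, the fingers measure 117 mm over their backs; the gripper's body (75 mm by 190 mm) begins 51 mm behind the grasp point.
Start: joints at [-62.504, 18.392, -4.016, 83.108, 1.295, 78.541, -3.26], TCP at [0.292, 0.581, 0.223] pointing down, gripper open.
Joint ranges: [-163.93, 163.93], [-17.29, 119.83], [-79.2, 71.16], [3.27, 140.29], [-89.18, 269.18], [5.43, 117.66], [-154.24, 154.24]. Speed limits (degrees/s): [147.25, 147.25, 180, 180, 180, 180, 180].

### API

Orientations are given as [roll, pitch, yaw] about the fixed x, y, z axes, in that order (R = Rz(yaw) Ry(pitch) Rx(roll)).
In Python, from cell import env, viewer, boxes_of, masks_of gives the robot as it stands. The module is installed in compiled form; this text tells all that it offers.
- The arm moves only by the tool apply_moves, never from a script. Its argument "moves" is a list of rows, each a list of 7 numbers: the shift along the tool's x, y, z scaled (see below), then the turn, a rotation vector about the tool's x, y, z scaled (see below), then the opening, from 0 (shut) to 1 (fully open). A call has 1 to 20 rows; each row is the pose to reach, as a shift and turn from the pose commanded when the call began, along the tool's axes at that moment; what a row does not reach only later rows make up. The controller multiplies each number of a shift by 0.2 m and each number of a turn by 1.5 rad. A row lasts 1/10 s, in which the tool goes at most 50 mm and 8.59 degrees, less where a joint would pass 70% of its speed; a pose out of reach is approached as far as the arm can. A call with a number of a shift or a turn outside -1 to 1 is refused whole. A call with a gripper value outside its range is refused whole. The fingers move at their own pace and stop on an object; "grip_force" is the grip in N (left out, the last holds). Time passes only in rows, so rows that repeat a pose let the fingers close. It gives the time, the measured TCP pose, the force, the opening and the grip force at its end, in the units of the state.
- env.get_obs(): the state, without advancing time (a new reading comes with each control period).
- viewer.read_camera(name): name is "scene" or "top" or "wrist"; returns the picture (480x640x3 uint8, red, green, blue); there is no depth.
- viewer.get_calibration(name): a dict with "fov_y" (degrees; the focal length in pixels is half the picture's height over the tangent of half this angle, whatever the lens; pixels are square), "cx", "cy" (the principal point, pixels), "position" and "orientation" of the camera in the world. Camera axes: x right, y up, looking along -z (the intrinsics and any distortion apply to the point x, -y, -z); pixel columns grow to the right and rows downward; lengths in m; the calibration is good to about 2 mm. A picture is of the moment at which its call begins: read the wrist's pose just before it. get_calibration takes no time and is no camera call; for the wrist camera it gives the pose at the moment of the call.
- env.sign_off(): hands the job in; it is judged then, once.
Trained networks look in the newest picture that a camera, given by its name, has taken for a name from the list of things; names that differ only in an ending like _2 or _b are one class to them, and where a whole thing is asked for, a point or a joint stands for the part that bears it (a point fixed in the world has none). Each returns a list of dicts, best first, with "conf" (0 to 1); they miss things now and then, are a little off and sometimes report something else, mostly with a low value. They report only what shows in the picture. A call takes as long as a camera call. They do not tell look-alikes from the thing itself.
- boxes_of(camera, target): "location" ([column, row] in pixels, amid what is visible of it).
- masks_of(camera, target): "pixels" (480x640 bool, what is visible of it) and "location" ([column, row] in pixels, amid what is visible of it).
The state is a dict: "time_s": time; "qpos": joint angles; "joint_velocities": joint speeds; "effort": joint torques, N m; "tool_pos": TCP position; "tool_rot": TCP orientation; "force": force on the tool from outside, world axes, zero at the start; "wrist_torque": the same for the moment, N m; "grip_width": finger opening in m; "grasp_force": force on a finger pad.
Only numpy, scipy, OpenCV 4.12 (cv2) and the standard library are available. Lean on these libraries where they do the work, as an engineer would, in place of code of your own. Each camera call takes 0.05 s, during which the arm holds its last target. There are 200 camera calls.

### The job

Tidy the spice rack with pushes of the fingertips alone; nothing is to be picked up. Push the tin that stands forward of the others straight back into the row against the rack's back fence, and push the rack's sliding end stop along its rail towards the tins until its spring pin drops of itself into the next notch, the one that holds the row of three closed; do not pull the pin's knob. Leave the things standing around the rack where they are.

Things in the scene. Friction and masses are not known exactly. Their poses are not given: they have to be found in the camera images.
- spice_rack: wooden spice rack, fixed, 128 (x) by 310 mm (y). Origin: underside, 68 mm behind the front edge, at mid length; x to the back, y along the rail from the end stop to the fixed end, z up. Tray floor 8 mm thick, open front and -y end. Back fence: front face x = +40 mm, 38 mm high, on it a notched strip to 46 mm. Fixed end board: inner face y = +145 mm, 45 mm high, x = -52 to +52 mm
- end_stop (a joint): place of the sliding end stop along rack +y, m, 0 to 0.134, grows towards the tins; inner plate face at rack y = value - 0.095. Starts at 0.018 to 0.039. Notches at 0.010 (four tins), 0.069 (three: the one wanted), 0.128 (two). Sliding takes 1 to 2 N, plus 1 to 2 N with tins; at a notch it jumps in over the last 3 mm and the push drops to almost nothing; leaving a notch takes about 10 N
- index_pin (a joint): drop of the stop's spring pin (black knob, 18 mm across, on the stop's saddle, top 83 mm above the worktop, at rack x = +46 mm, 22 mm to -y of the plate's inner face), m: below 0.001 on the strip between notches, 0.004 in a notch. Negative if the knob is pulled up. It works by itself on a sprung ball; leave the knob alone
- stop_push (a point): a point to push at on the outer (-y) face of the stop's steel plate, at rack x = -30 mm, 40 mm above the worktop; moves with the stop. The plate is 5 mm thick, from rack x = -51 to +33 mm, 10 to 56 mm above the worktop; pushed to rack +y. Beside it on the -y side nothing stands for 90 mm or more (tray floor, then worktop)
- row_line (a point): on the rack: tray floor at the fixed end's inner face, on the line (rack x = +12 mm) where tin centres lie when the tins touch the back fence
- notch_3 (a point): on the rack: tray floor, same line, where the inner face of the stop's plate stands when the stop is in the three-tin notch (rack y = -26 mm). The row of three then has 3 to 6 mm of play; beyond it the tins jam
- tin_1: red closed round spice tin, 56 mm in diameter, 68 mm tall, about 0.1 kg, slides when pushed below half its height (about 1 N). Origin: centre of its underside, z up. One of three alike in shape, standing in the rack; one of them, not always the same, stands 34 to 47 mm forward (towards the robot) of the fence line, the others within 4 mm of it
- tin_2: green closed round spice tin, 56 mm in diameter, 68 mm tall, about 0.1 kg, slides when pushed below half its height (about 1 N). Origin: centre of its underside, z up. One of three alike in shape, standing in the rack; one of them, not always the same, stands 34 to 47 mm forward (towards the robot) of the fence line, the others within 4 mm of it
- tin_3: blue closed round spice tin, 56 mm in diameter, 68 mm tall, about 0.1 kg, slides when pushed below half its height (about 1 N). Origin: centre of its underside, z up. One of three alike in shape, standing in the rack; one of them, not always the same, stands 34 to 47 mm forward (towards the robot) of the fence line, the others within 4 mm of it
- jam_jar: glass jam jar, 65 mm across, 94 mm tall, off the rack's right end. Origin: centre of its underside. Bystander, to be left where it stands.
- cork: cork, 23 mm across, 30 mm tall, standing off the rack's right end. Origin: centre of its underside. Bystander, to be left where it stands.
- cream_jug: small yellow jug with a handle, 67 x 103 x 85 mm, off the rack's left end. Origin: on its underside. Bystander, to be left where it stands.
- matchbox: matchbox lying flat, 36 x 54 x 16 mm, off the rack's left end. Origin: centre of its underside. Bystander, to be left where it stands.
- tumbler: empty glass tumbler, 77 mm across, 89 mm tall, behind the rack. Origin: centre of its underside. Bystander, to be left where it stands.
- peeler: peeler with a black handle, 170 x 25 x 18 mm, lying behind the rack. Origin: under its middle. Bystander, to be left where it stands.
Things that resemble listed ones, but are neither listed nor needed, are in the scene too. Leave any pink look-alike of the tin_1 alone.

How it is judged:
By the outcome, as a careful person would: the job done as asked, in the order asked, and still so for the second after the job is handed in, with the robot touching nothing.
It also fails if it takes over 64 s, if anything falls off the work surface, if the arm or the gripper's body presses on something with over 40 N, if the wrist force passes 120 N, or if a joint passes its speed limit or range.

## Working session

There is one attempt and no reset: what is moved stays moved. The work goes in short steps, Python scripts to look and compute and a tool call to move; the robot and the scene stay as the last step left them, time stands still between calls to the robot, and variables do not carry over. Pictures are saved under pics/ and viewed, at most 10 in all, crops included, and the job is handed in when it is done.

Besides the shell and the picture viewer there is one more tool, called after "Emit:" as a command line: name --pt "numbers of a row" for each row, then --argument value for the rest. apply_moves: Moves the arm, as the interface text tells. Shifts and turns lie within -1 to 1; 1 stands for 0.2 m of shift or 1.5 rad of turn. Its arguments: {"type":"object","properties":{"moves":{"type":"array","items":{"type":"array","items":{"type":"number","minimum":-1,"maximum":1}}},"grip_force":{"type":"number"}},"required":["moves"]}

```bash
mkdir -p pics; cat > h.py <<'E'
from cell import env, viewer, boxes_of, masks_of
import numpy as np, cv2
from scipy.spatial.transform import Rotation as R
def rot(o):
    o=np.array(o,float)
    if o.shape==(3,3): return o
    if o.size==4: return R.from_quat(o).as_matrix()
    return R.from_euler('xyz',o,degrees=True).as_matrix()
def ray(c,px):
    f=240/np.tan(np.radians(c['fov_y'])/2)
    d=rot(c['orientation'])@np.array([(px[0]-c['cx'])/f,-(px[1]-c['cy'])/f,-1])
    return np.array(c['position']),d
def at(c,px,z):
    p,d=ray(c,px); return p+d*(z-p[2])/d[2]
def proj(c,P):
    f=240/np.tan(np.radians(c['fov_y'])/2)
    q=rot(c['orientation']).T@(np.array(P)-c['position'])
    return np.array([c['cx']+f*q[0]/-q[2], c['cy']-f*q[1]/-q[2]])
E
python3 - <<'E'
from h import *
for n in ('top','scene'):
    im=viewer.read_camera(n); cv2.imwrite(f'pics/{n}0.png',im[...,::-1])
    c=viewer.get_calibration(n); print(n,c)
    for t in ('spice_rack','tin_1','end_stop','index_pin','jam_jar','cork','cream_jug','matchbox','tumbler','peeler'):
        print(t,[(np.round(b['location']).tolist(),round(b['conf'],2)) for b in boxes_of(n,t)][:6])
print(env.get_obs())
E
```

```text
top {'fov_y': 47.649082562150284, 'cx': 322.85745522034597, 'cy': 239.18102947719316, 'position': array([ 0.41487543, -0.00954044,  1.19824483]), 'orientation': array([ 10.84115661,   1.19401429, -91.31908175])}
spice_rack [([307.0, 285.0], 0.88)]
tin_1 [([306.0, 272.0], 0.95), ([270.0, 293.0], 0.94), ([242.0, 278.0], 0.87), ([450.0, 291.0], 0.71)]
end_stop [([328.0, 258.0], 0.88), ([286.0, 209.0], 0.23)]
index_pin [([328.0, 250.0], 0.39)]
jam_jar [([407.0, 243.0], 0.58)]
cork [([388.0, 274.0], 0.68)]
cream_jug [([184.0, 250.0], 0.96), ([390.0, 274.0], 0.28)]
matchbox [([199.0, 307.0], 0.62)]
tumbler [([364.0, 202.0], 0.71)]
peeler [([389.0, 274.0], 0.69), ([283.0, 209.0], 0.61)]
scene {'fov_y': 55.08984389425026, 'cx': 323.6980173810346, 'cy': 240.38791453977365, 'position': array([0.20600932, 0.68164284, 0.81626954]), 'orientation': array([  46.6486243 ,    0.28776471, -148.09983036])}
spice_rack [([347.0, 232.0], 0.38)]
tin_1 [([407.0, 198.0], 0.83)]
end_stop []
index_pin [([267.0, 251.0], 0.34)]
jam_jar [([364.0, 211.0], 0.87)]
cork []
cream_jug []
matchbox []
tumbler [([304.0, 208.0], 0.77), ([347.0, 233.0], 0.64)]
peeler [([266.0, 251.0], 0.58)]
{'time_s': 1.1, 'qpos': array([-62.50357927,  18.39064248,  -4.01610219,  83.10856223,
         1.29559728,  78.54151219,  -3.26217543]), 'joint_velocities': array([-0.01332169, -0.09325117,  0.05973178, -0.07434363,  0.0540212 ,
        0.02710437, -0.05664841]), 'effort': array([-3.26219169e-04, -4.91115510e+01, -4.03165687e-01, -3.12770927e+01,
       -6.36863010e-02,  3.36149975e-02,  1.63125509e-05]), 'tool_pos': array([0.29197545, 0.58074296, 0.22259219]), 'tool_rot': array([1.79995548e+02, 3.41951620e-03, 1.53310343e+02]), 'force': array([-0.23112949, -0.16187672,  0.30792516]), 'wrist_torque': array([-0.00391622,  0.02170737,  0.00941189]), 'grasp_force': 0.0, 'grip_width': 0.08734245380241908}
```

```bash
python3 - <<'E'
import cv2
a=cv2.imread('pics/top0.png')[170:370,150:490]
cv2.imwrite('pics/topc.png',cv2.resize(a,(800,471),interpolation=cv2.INTER_CUBIC))
E
```

```text
(no output)
```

View pics/topc.png

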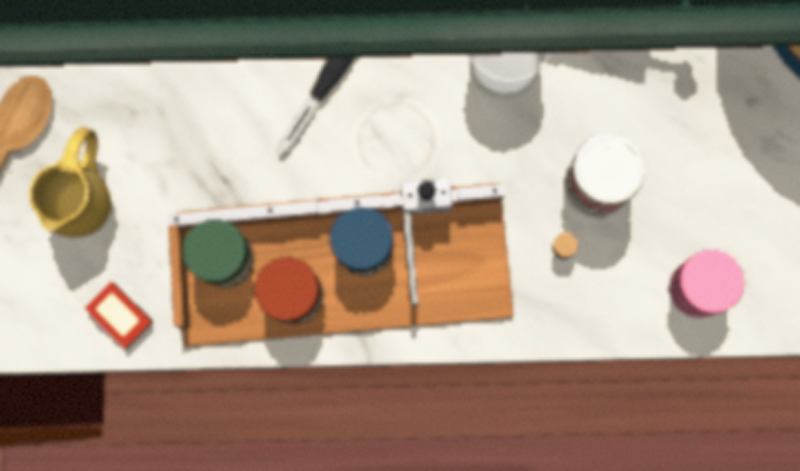

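View pics/scene0.png

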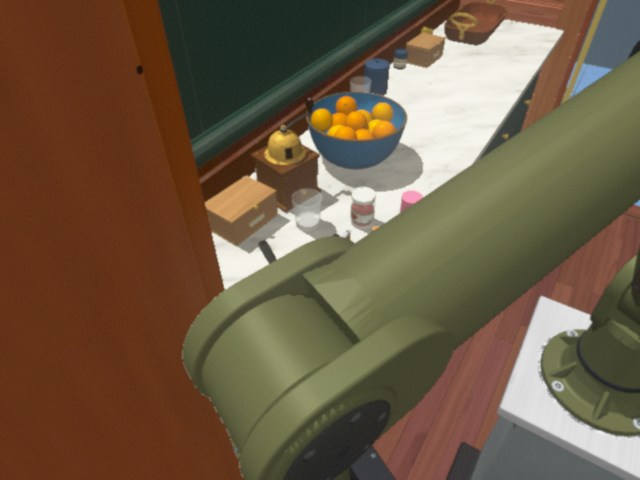

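```bash
python3 - <<'E'
from h import *
from scipy.optimize import least_squares
c=viewer.get_calibration('top')
cr=lambda u,v:(150+u/2.353,170+v/2.353)
L=[((512,318),(-.068,-.155,.008)),((185,346),(-.068,.155,.008)),((505,200),(.04,-.155,.040)),((170,226),(.052,.155,.045)),((178,326),(-.052,.155,.045))]
W=lambda p,q:np.r_[R.from_euler('z',p[2]).apply(np.r_[q[:2],0])[:2]+p[:2],q[2]]
def f(p): return np.r_[tuple(proj(c,W(p,np.array(q)))-cr(*u) for u,q in L)]
r=least_squares(f,[.5,0,0],loss='soft_l1'); p=r.x; print(p,np.degrees(p[2]),np.round(f(p).reshape(-1,2),1).tolist())
def inv(P): return R.from_euler('z',-p[2]).apply(np.r_[P[:2]-p[:2],0])[:2]
for n,u,z in [('green',(217,250),.076),('red',(287,290),.076),('blue',(361,239),.076),('knob',(427,190),.083),('plate back',(409,210),.056),('plate front',(415,303),.056),('jar',(608,170),.094),('cork',(566,244),.03),('pink',(708,282),.068),('jug',(68,195),.085),('mb',(118,315),.016),('tumbler',(505,62),.089)]:
    P=at(c,cr(*u),z); print(n,np.round(P,4),np.round(inv(P),4))
# stop knob projection if at tins
E
```

```text
[0.55221509 0.0699859  0.06149608] 3.523465633720747 [[2.3, 0.3], [-0.6, 0.7], [1.2, -0.7], [-0.4, -5.2], [-1.4, 0.8]]
green [0.5563 0.1786 0.076 ] [0.0107 0.1081]
red [0.5194 0.1167 0.076 ] [-0.0299  0.0486]
blue [0.5628 0.0509 0.076 ] [ 0.0094 -0.0197]
knob [ 0.604  -0.0086  0.083 ] [ 0.0469 -0.0816]
plate back [0.5907 0.0082 0.056 ] [ 0.0346 -0.0641]
plate front [0.5068 0.0048 0.056 ] [-0.0493 -0.0623]
jar [ 0.6157 -0.1674  0.094 ] [ 0.0487 -0.2409]
cork [ 0.5594 -0.1346  0.03  ] [-0.0054 -0.2046]
pink [ 0.5179 -0.2536  0.068 ] [-0.0541 -0.3208]
jug [0.6076 0.3099 0.085 ] [0.07  0.236]
mb [0.5058 0.2802 0.016 ] [-0.0334  0.2126]
tumbler [ 0.7173 -0.0814  0.089 ] [ 0.1555 -0.1612]
```

Emit:
apply_moves --pt "-0.15 -0.15 0 0 0 -0.09 0" --pt "-0.3 -0.3 0 0 0 -0.18 0" --pt "-0.45 -0.45 0 0 0 -0.27 0" --pt "-0.58 -0.6 0 0 0 -0.35 0" --pt "-0.58 -0.6 0 0 0 -0.35 0" --pt "-0.58 -0.6 0 0 0 -0.35 0" --grip_force 20

```text
time_s: 1.7
tool_pos: [0.3422, 0.421, 0.2231]
tool_rot: [179.9, 0.0, -176.8]
force: [-0.5, 0.5, -0.1]
grip_width: 0.0472
grasp_force: 0.0
```

Emit:
apply_moves --pt "-0.1 -0.24 0 0 0 0 0" --pt "-0.2 -0.48 0 0 0 0 0" --pt "-0.3 -0.73 0 0 0 0 0" --pt "-0.39 -0.97 0 0 0 0 0" --pt "-0.39 -0.97 0 0 0 0 0"

```text
time_s: 2.2
tool_pos: [0.4338, 0.2276, 0.2229]
tool_rot: [-179.9, 0.1, -177.1]
force: [-0.7, 0.4, -0.2]
grip_width: 0.0069
grasp_force: 0.0
```

Emit:
apply_moves --pt "0 -0.2 0.2 0 -0.05 0 0" --pt "0 -0.4 0.4 0 -0.09 0 0" --pt "0 -0.55 0.6 0 -0.09 0 0" --pt "0 -0.55 0.6 0 -0.09 0 0"

```text
time_s: 2.6
tool_pos: [0.4343, 0.1202, 0.0986]
tool_rot: [-179.9, 7.4, -176.7]
force: [-0.9, 0.1, -0.9]
grip_width: 0.0003
grasp_force: 0.0
```

```bash
python3 - <<'E'
from h import *
o=env.get_obs(); print(o['time_s'],o['tool_pos'],o['tool_rot'],o['grip_width'],o['force'],o['qpos'])
for n in('top','wrist'):
    im=viewer.read_camera(n); cv2.imwrite(f'pics/{n}1.png',im[...,::-1])
c=viewer.get_calibration('wrist');print(c)
w=cv2.imread('pics/wrist1.png');t=cv2.imread('pics/top1.png')[170:370,170:430]
cv2.imwrite('pics/pair1.png',np.hstack([cv2.resize(w,(400,300)),cv2.resize(t,(390,300))]))
E
```

```text
2.6 [0.43431523 0.12017323 0.09863817] [-179.86338743    7.3668384  -176.6969204 ] 0.00025099685256201526 [-0.86020906  0.08490788 -0.86329993] [-33.9877233   -6.005495    12.6501453  125.0567018    4.60008213
  53.91976418  69.48297296]
{'fov_y': 69.36669468071344, 'cx': 314.9938347014988, 'cy': 244.59992018795012, 'position': array([0.34053788, 0.11750035, 0.25170451]), 'orientation': array([-2.33504441e+01,  2.05021027e-02,  9.33027825e+01])}
```

View pics/pair1.png

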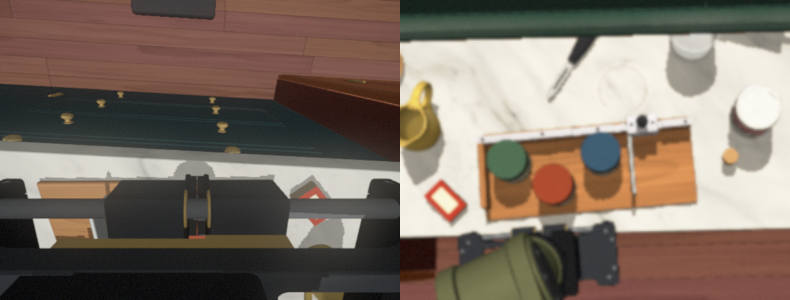

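Emit:
apply_moves --pt "0.01 -0.02 0.1 0 0 0 0" --pt "0.03 -0.04 0.22 0 0 0 0" --pt "0.045 -0.04 0.35 0 0 0 0" --pt "0.045 -0.04 0.35 0 0 0 0"

```text
time_s: 3.1
tool_pos: [0.4377, 0.1165, 0.0308]
tool_rot: [-179.9, 7.6, -176.5]
force: [-0.1, 0.5, -0.5]
grip_width: 0.0003
grasp_force: 0.0
```

Emit:
apply_moves --pt "-0.1 0 0.013 0 0 0 0" --pt "-0.18 0 0.024 0 0 0 0" --pt "-0.21 0 0.027 0 0 0 0" --pt "-0.235 0 0.03 0 0 0 0" --pt "-0.26 0 0.033 0 0 0 0" --pt "-0.28 0 0.036 0 0 0 0" --pt "-0.3 0 0.039 0 0 0 0"

```text
time_s: 3.8
tool_pos: [0.4988, 0.1184, 0.0324]
tool_rot: [180.0, 7.7, -176.6]
force: [-1.2, 0.2, 0.7]
grip_width: 0.0004
grasp_force: 0.4
```

```bash
python3 - <<'E'
from h import *
o=env.get_obs(); print(o['time_s'],o['tool_pos'],o['tool_rot'],o['force'])
im=viewer.read_camera('top'); cv2.imwrite('pics/top2.png',im[...,::-1])
cv2.imwrite('pics/top2c.png',cv2.resize(im[200:350,210:380,::-1],(680,600),interpolation=cv2.INTER_CUBIC))
for m in masks_of('top','tin_1'): print(m['conf'],m['location'])
E
```

```text
3.8 [0.49883337 0.11835035 0.03241265] [ 179.99017462    7.71594254 -176.5991468 ] [-1.20016815  0.15642056  0.72728799]
0.82 [450.6, 290.7]
0.75 [244.8, 277.8]
0.64 [269.3, 283.0]
0.62 [302.4, 270.5]
0.37 [186.0, 250.7]
```

View pics/top2c.png

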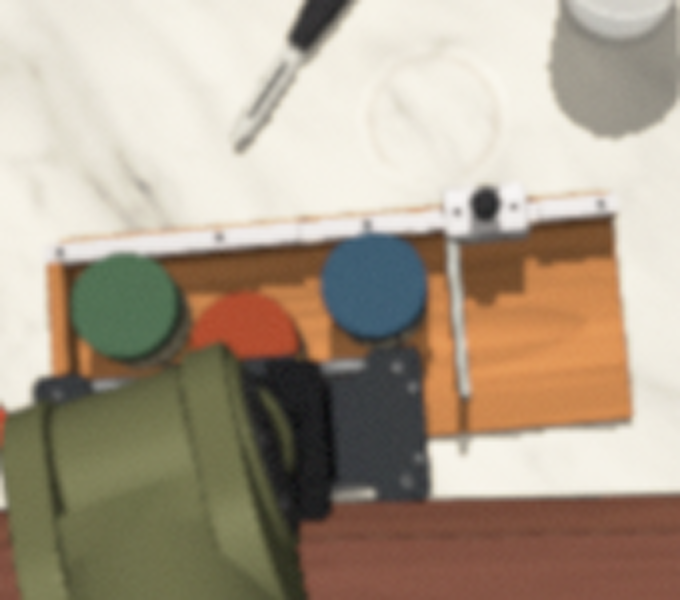

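Emit:
apply_moves --pt "-0.02 0 0.003 0 0 0 0" --pt "-0.04 0 0.005 0 0 0 0" --pt "-0.06 0 0.008 0 0 0 0" --pt "-0.075 0 0.01 0 0 0 0" --pt "-0.09 0 0.012 0 0 0 0" --pt "-0.1 0 0.013 0 0 0 0" --pt "-0.1 0 0.013 0 0 0 0"

```text
time_s: 4.6
tool_pos: [0.5194, 0.1194, 0.0325]
tool_rot: [-180.0, 7.8, -176.6]
force: [-0.7, 0.3, 0.2]
grip_width: 0.0001
grasp_force: 0.0
```

Emit:
apply_moves --pt "-0.01 0 0.001 0 0 0 0" --pt "-0.015 0 0.002 0 0 0 0" --pt "-0.015 0 0.002 0 0 0 0"

```text
time_s: 4.9
tool_pos: [0.5222, 0.1196, 0.0325]
tool_rot: [180.0, 7.7, -176.6]
force: [-0.7, -0.5, 0.1]
grip_width: 0.0007
grasp_force: 0.1
```

Emit:
apply_moves --pt "-0.005 0 0.001 0 0 0 0" --pt "-0.01 0 0.001 0 0 0 0" --pt "-0.01 0 0.001 0 0 0 0"

```text
time_s: 5.2
tool_pos: [0.5243, 0.1197, 0.0326]
tool_rot: [180.0, 7.8, -176.6]
force: [-0.4, -0.3, -0.3]
grip_width: 0.0006
grasp_force: 0.2
```

Emit:
apply_moves --pt "-0.005 0 0.001 0 0 0 0" --pt "-0.01 0 0.001 0 0 0 0" --pt "-0.01 0 0.001 0 0 0 0"

```text
time_s: 5.5
tool_pos: [0.5263, 0.1198, 0.0326]
tool_rot: [180.0, 7.8, -176.6]
force: [-0.0, -0.1, -0.6]
grip_width: 0.0004
grasp_force: 0.2
```

```bash
python3 - <<'E'
from h import *
o=env.get_obs(); print(o['time_s'],o['tool_pos'],o['force'])
im=viewer.read_camera('top'); cv2.imwrite('pics/top3.png',im[...,::-1])
cv2.imwrite('pics/top3c.png',cv2.resize(im[200:350,210:380,::-1],(680,600),interpolation=cv2.INTER_CUBIC))
E
```

```text
5.5 [0.52630499 0.11983672 0.03262019] [-0.01827414 -0.08079793 -0.63259674]
```

View pics/top3c.png

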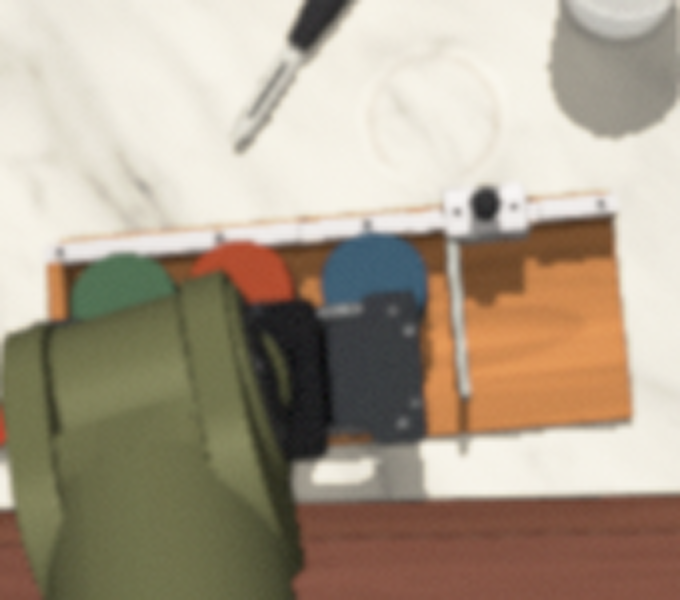

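Emit:
apply_moves --pt "-0.005 0 0.001 0 0 0 0" --pt "-0.01 0 0.001 0 0 0 0" --pt "-0.01 0 0.001 0 0 0 0"

```text
time_s: 5.85
tool_pos: [0.5278, 0.1199, 0.0325]
tool_rot: [-180.0, 7.7, -176.6]
force: [-1.8, -0.6, 0.3]
grip_width: 0.0005
grasp_force: 0.9
```

Emit:
apply_moves --pt "-0.005 0 0.001 0 0 0 0" --pt "-0.008 0 0.001 0 0 0 0" --pt "-0.008 0 0.001 0 0 0 0"

```text
time_s: 6.15
tool_pos: [0.5281, 0.1199, 0.0322]
tool_rot: [-180.0, 7.5, -176.6]
force: [-6.1, 0.3, 4.6]
grip_width: 0.0003
grasp_force: 3.1
```

Emit:
apply_moves --pt "0.03 0 -0.004 0 0 0 0" --pt "0.15 0 -0.02 0 0 0 0" --pt "0.3 0 -0.04 0 0.03 0 0" --pt "0.44 0 -0.06 0 0.09 0 0" --pt "0.44 0 -0.06 0 0.09 0 0" --pt "0.44 0 -0.06 0 0.09 0 0"

```text
time_s: 6.75
tool_pos: [0.4428, 0.115, 0.0331]
tool_rot: [180.0, 0.2, -176.6]
force: [-0.3, 1.4, 1.4]
grip_width: 0.0007
grasp_force: 0.0
```

Emit:
apply_moves --pt "0 -0.2 0 0 0 0 0" --pt "0 -0.4 0 0 0 0 0" --pt "0 -0.6 0 0 0 0 0" --pt "0 -0.8 0 0 0 0 0" --pt "0 -0.8 0 0 0 0 0" --pt "0 -0.8 0 0 0 0 0"

```text
time_s: 7.35
tool_pos: [0.4516, -0.046, 0.0329]
tool_rot: [-180.0, 0.1, -176.8]
force: [0.2, -0.3, -0.9]
grip_width: -0.0
grasp_force: 0.0
```

```bash
python3 - <<'E'
from h import *
o=env.get_obs(); print(o['time_s'],o['tool_pos'],o['tool_rot'],o['force'])
im=viewer.read_camera('top'); cv2.imwrite('pics/top4.png',im[...,::-1])
cv2.imwrite('pics/top4c.png',cv2.resize(im[200:350,210:410,::-1],(800,600),interpolation=cv2.INTER_CUBIC))
p=np.array([.5522,.0700,.0615])
d=o['tool_pos'][:2]-p[:2];print('rack',R.from_euler('z',-p[2]).apply(np.r_[d,0]))
E
```

```text
7.35 [ 0.45161212 -0.0460282   0.03289425] [-1.79963259e+02  1.37256635e-01 -1.76773814e+02] [ 0.23835182 -0.32581163 -0.89087105]
rack [-0.10752895 -0.10962659  0.        ]
```

View pics/top4c.png

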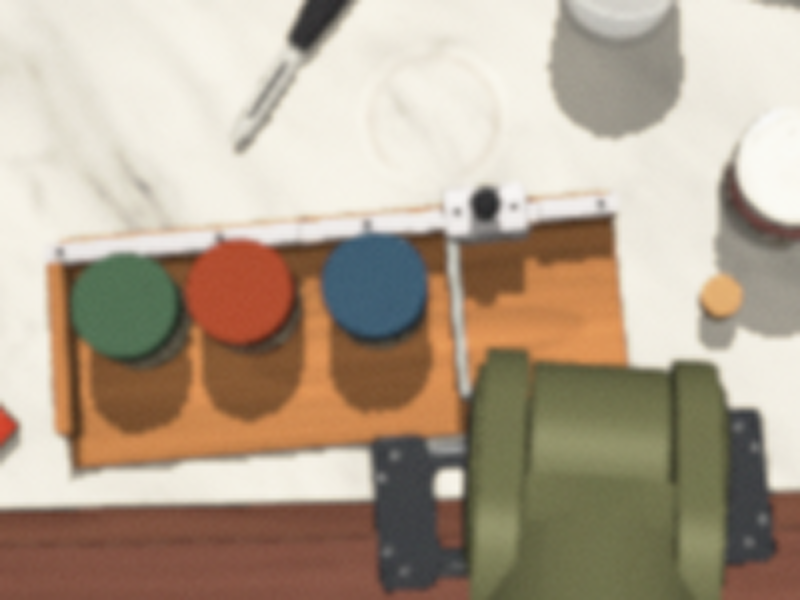

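Emit:
apply_moves --pt "-0.15 0 0 0 0 0 0" --pt "-0.3 0 0 0 0 0 0" --pt "-0.39 0 0 0 0 0 0" --pt "-0.39 0 0 0 0 0 0" --pt "-0.39 0.05 0 0 0 0 0" --pt "-0.39 0.09 0 0 0 0 0" --pt "-0.39 0.11 0 0 0 0 0" --pt "-0.39 0.125 0 0 0 0 0" --pt "-0.39 0.14 0 0 0 0 0" --pt "-0.39 0.14 0 0 0 0 0"

```text
time_s: 8.4
tool_pos: [0.5266, -0.0119, 0.0329]
tool_rot: [180.0, 0.0, -176.6]
force: [0.5, -0.5, -0.1]
grip_width: 0.0006
grasp_force: 0.0
```

Emit:
apply_moves --pt "0 0.015 0 0 0 0 0" --pt "0 0.03 0 0 0 0 0" --pt "0 0.045 0 0 0 0 0" --pt "0 0.06 0 0 0 0 0"

```text
time_s: 8.8
tool_pos: [0.5261, -0.0012, 0.0328]
tool_rot: [-179.9, 0.0, -176.6]
force: [0.0, -2.3, -0.3]
grip_width: 0.0004
grasp_force: 1.3
```

Emit:
apply_moves --pt "0 0.015 0 0 0 0 0" --pt "0 0.03 0 0 0 0 0" --pt "0 0.04 0 0 0 0 0"

```text
time_s: 9.1
tool_pos: [0.5255, 0.0077, 0.0327]
tool_rot: [-180.0, -0.0, -176.6]
force: [-0.4, -2.8, 1.2]
grip_width: 0.0004
grasp_force: 1.5
```

```bash
python3 - <<'E'
from h import *
o=env.get_obs(); print(o['time_s'],o['tool_pos'],o['force'])
im=viewer.read_camera('top'); cv2.imwrite('pics/top5.png',im[...,::-1])
cv2.imwrite('pics/top5c.png',cv2.resize(im[200:350,210:410,::-1],(800,600),interpolation=cv2.INTER_CUBIC))
E
```

```text
9.1 [0.52547994 0.00768417 0.03271896] [-0.35011984 -2.84210324  1.19937078]
```

View pics/top5c.png

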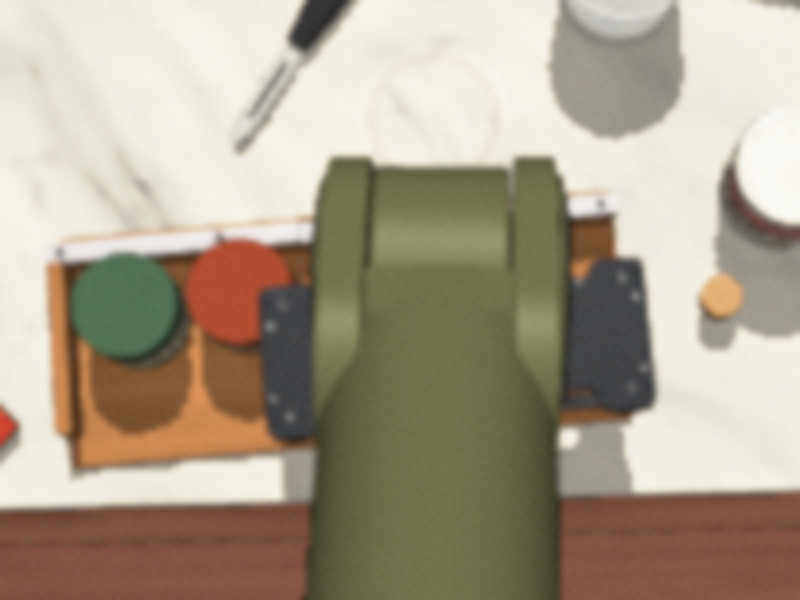

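Emit:
apply_moves --pt "0 0.01 0 0 0 0 0" --pt "0 0.02 0 0 0 0 0" --pt "0 0.03 0 0 0 0 0" --pt "0 0.03 0 0 0 0 0"

```text
time_s: 9.55
tool_pos: [0.5251, 0.0142, 0.0327]
tool_rot: [180.0, -0.0, -176.6]
force: [-0.9, -2.2, 0.2]
grip_width: 0.0005
grasp_force: 0.9
```

Emit:
apply_moves --pt "0 0.005 0 0 0 0 0" --pt "0 0.01 0 0 0 0 0" --pt "0 0.01 0 0 0 0 0"

```text
time_s: 9.85
tool_pos: [0.525, 0.0158, 0.0327]
tool_rot: [180.0, -0.0, -176.6]
force: [0.1, -1.4, 0.1]
grip_width: -0.0
grasp_force: 1.0
```

Emit:
apply_moves --pt "0 0.005 0 0 0 0 0" --pt "0 0.005 0 0 0 0 0"

```text
time_s: 10.05
tool_pos: [0.5249, 0.0167, 0.0327]
tool_rot: [180.0, -0.0, -176.6]
force: [-1.5, -1.2, 1.0]
grip_width: 0.0004
grasp_force: 1.1
```

Emit:
apply_moves --pt "0 0.005 0 0 0 0 0" --pt "0 0.005 0 0 0 0 0"

```text
time_s: 10.25
tool_pos: [0.5249, 0.0178, 0.0327]
tool_rot: [180.0, -0.0, -176.6]
force: [-0.7, -2.6, 0.3]
grip_width: 0.0005
grasp_force: 1.2
```

Emit:
apply_moves --pt "0 0.005 0 0 0 0 0" --pt "0 0.005 0 0 0 0 0"

```text
time_s: 10.45
tool_pos: [0.5248, 0.0187, 0.0327]
tool_rot: [180.0, -0.0, -176.6]
force: [-1.2, -2.4, 0.0]
grip_width: 0.0006
grasp_force: 1.2
```

Emit:
apply_moves --pt "0 0.005 0 0 0 0 0" --pt "0 0.005 0 0 0 0 0"

```text
time_s: 10.65
tool_pos: [0.5248, 0.0198, 0.0327]
tool_rot: [180.0, -0.0, -176.6]
force: [-0.8, -2.1, -0.2]
grip_width: 0.0002
grasp_force: 1.2
```

Emit:
apply_moves --pt "0 0.005 0 0 0 0 0" --pt "0 0.005 0 0 0 0 0"

```text
time_s: 10.85
tool_pos: [0.5247, 0.0207, 0.0327]
tool_rot: [180.0, -0.0, -176.6]
force: [-1.7, -2.3, 0.1]
grip_width: 0.0006
grasp_force: 1.2
```

Emit:
apply_moves --pt "0 0.005 0 0 0 0 0" --pt "0 0.005 0 0 0 0 0"

```text
time_s: 11.05
tool_pos: [0.5247, 0.0216, 0.0327]
tool_rot: [180.0, -0.0, -176.6]
force: [-1.1, -2.0, 0.8]
grip_width: 0.0003
grasp_force: 1.3
```

Emit:
apply_moves --pt "0 0.005 0 0 0 0 0" --pt "0 0.005 0 0 0 0 0"

```text
time_s: 11.25
tool_pos: [0.5246, 0.0227, 0.0327]
tool_rot: [180.0, -0.0, -176.6]
force: [-1.6, -3.1, 0.2]
grip_width: 0.0008
grasp_force: 1.4
```

Emit:
apply_moves --pt "0 0.005 0 0 0 0 0" --pt "0 0.005 0 0 0 0 0"

```text
time_s: 11.45
tool_pos: [0.5246, 0.024, 0.0327]
tool_rot: [180.0, 0.0, -176.6]
force: [-0.9, -1.8, 0.5]
grip_width: 0.0004
grasp_force: 0.9
```

Emit:
apply_moves --pt "0 0.004 0 0 0 0 0" --pt "0 0.004 0 0 0 0 0"

```text
time_s: 11.65
tool_pos: [0.5249, 0.0252, 0.0328]
tool_rot: [180.0, 0.0, -176.6]
force: [-1.1, -1.6, -0.3]
grip_width: 0.0002
grasp_force: 0.4
```

```bash
python3 - <<'E'
from h import *
o=env.get_obs(); print(o['time_s'],o['tool_pos'],o['force'],o['grasp_force'])
a=viewer.read_camera('top'); s=viewer.read_camera('scene')
cv2.imwrite('pics/p6.png',np.hstack([cv2.resize(a[210:330,210:370],(400,300),interpolation=2),cv2.resize(s[150:330,180:420],(400,300),interpolation=2)])[...,::-1])
E
```

```text
11.65 [0.52490204 0.02518741 0.03283978] [-1.11183732 -1.60801501 -0.2975491 ] 0.3979195933789015
```

View pics/p6.png

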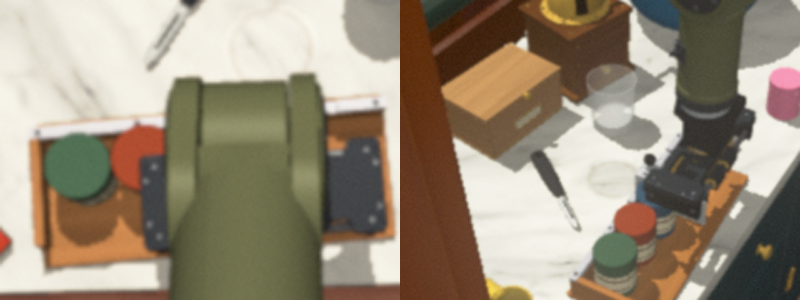

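Emit:
apply_moves --pt "0 0.003 0 0 0 0 0" --pt "0 0.003 0 0 0 0 0"

```text
time_s: 11.95
tool_pos: [0.5249, 0.0253, 0.0329]
tool_rot: [180.0, 0.0, -176.6]
force: [-0.0, -0.3, 0.0]
grip_width: 0.0002
grasp_force: 0.2
```

Emit:
apply_moves --pt "0 -0.05 0 0 0 0 0" --pt "0 -0.15 0 0 0 0 0" --pt "0 -0.25 0 0 0 0 0" --pt "0.15 -0.25 0 0 0 0 0" --pt "0.3 -0.25 0 0 0 0 0" --pt "0.43 -0.25 0 0 0 0 0" --pt "0.43 -0.25 0 0 0 0 0" --pt "0.43 -0.4 0 0 0 0 0" --pt "0.43 -0.6 0 0 0 0 0" --pt "0.43 -0.6 0 0 0 0 0"

```text
time_s: 12.95
tool_pos: [0.447, -0.1056, 0.0336]
tool_rot: [-179.8, 0.2, -177.0]
force: [0.5, 0.2, 0.7]
grip_width: 0.0005
grasp_force: 0.0
```

```bash
python3 - <<'E'
from h import *
o=env.get_obs(); print(o['time_s'],o['tool_pos'],o['force'],o['grasp_force'])
a=viewer.read_camera('top'); cv2.imwrite('pics/top7.png',a[...,::-1])
cv2.imwrite('pics/p7.png',cv2.resize(a[200:350,210:410],(800,600),interpolation=2)[...,::-1])
E
```

```text
12.95 [ 0.44699414 -0.10555449  0.03357678] [0.52155881 0.22324207 0.69062886] 0.0
```

View pics/p7.png

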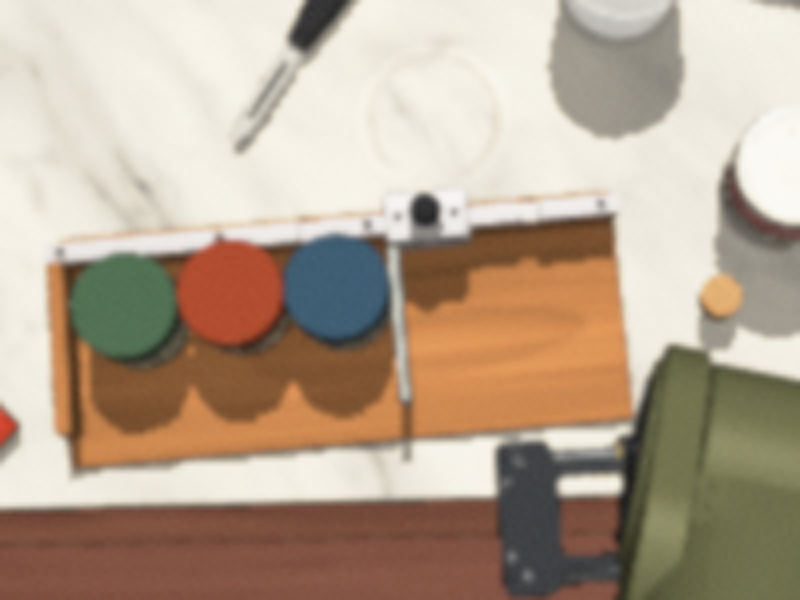

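```bash
python3 - <<'E'
from h import *
c=viewer.get_calibration('top'); p=np.array([.5522,.0700,.0615])
k=[]
for n in ('top4','top7'):
    im=cv2.imread(f'pics/{n}.png')[235:265,300:345].max(2).astype(float)
    w=np.clip(90-im,0,None); w[im>90]=0
    n_,lab,st,ce=cv2.connectedComponentsWithStats((w>0).astype(np.uint8)); print([(s[4],np.round(q+[300,235],1).tolist()) for s,q in zip(st[1:],ce[1:])])
for u,z in [((210+485/4,200+203/4),.083),((210+424/4,200+209/4),.079),((210+424/4,200+209/4),.083)]:
    print(R.from_euler('z',-p[2]).apply(np.r_[at(c,u,z)[:2]-p[:2],0]))
for s in (.064,.066,.069,.072):
    q=R.from_euler('z',p[2]).apply([.046,s-.117,0])[:2]+p[:2]; print(s,proj(c,[*q,.079]))
E
```

```text
[(np.int32(34), [330.8, 251.1]), (np.int32(4), [312.2, 260.0]), (np.int32(1), [314.0, 263.0])]
[(np.int32(35), [315.8, 252.4]), (np.int32(1), [330.0, 257.0]), (np.int32(2), [332.5, 257.0]), (np.int32(1), [335.0, 257.0]), (np.int32(9), [302.9, 261.0])]
[ 0.0469047  -0.08114977  0.        ]
[ 0.04721818 -0.04919269  0.        ]
[ 0.04654211 -0.04927045  0.        ]
0.064 [317.86461495 252.66538577]
0.066 [316.91025551 252.74845467]
0.069 [315.47874483 252.87305553]
0.072 [314.04726831 252.99765343]
```

Emit:
apply_moves --pt "0 0.2 0 0 0 0 0" --pt "0 0.35 0 0 0 0 0" --pt "-0.15 0.35 0 0 0 0 0" --pt "-0.3 0.35 0 0 0 0 0" --pt "-0.42 0.35 0 0 0 0 0" --pt "-0.42 0.45 0 0 0 0 0" --pt "-0.42 0.53 0 0 0 0 0" --pt "-0.42 0.57 0 0 0 0 0" --pt "-0.42 0.59 0 0 0 0 0" --pt "-0.42 0.59 0 0 0 0 0"

```text
time_s: 14.0
tool_pos: [0.5227, 0.0234, 0.0328]
tool_rot: [180.0, 0.0, -176.5]
force: [-0.1, -0.1, 0.4]
grip_width: 0.0006
grasp_force: 0.0
```

Emit:
apply_moves --pt "0 0.006 0 0 0 0 0" --pt "0 0.006 0 0 0 0 0"

```text
time_s: 14.2
tool_pos: [0.5226, 0.0234, 0.0328]
tool_rot: [-180.0, 0.0, -176.7]
force: [-0.3, 1.0, 1.0]
grip_width: 0.0004
grasp_force: 0.0
```

Emit:
apply_moves --pt "0 0.005 0 0 0 0 0" --pt "0 0.01 0 0 0 0 0" --pt "0 0.01 0 0 0 0 0"

```text
time_s: 14.5
tool_pos: [0.5225, 0.0259, 0.0328]
tool_rot: [180.0, 0.0, -176.6]
force: [1.0, 0.4, -0.3]
grip_width: 0.0003
grasp_force: 0.0
```

Emit:
apply_moves --pt "0 0.005 0 0 0 0 0" --pt "0 0.005 0 0 0 0 0"

```text
time_s: 14.7
tool_pos: [0.5224, 0.0273, 0.0327]
tool_rot: [180.0, 0.0, -176.6]
force: [-0.2, -0.3, 0.3]
grip_width: 0.0001
grasp_force: 0.0
```

Emit:
apply_moves --pt "0 -0.05 0 0 0 0 0" --pt "0 -0.15 0 0 0 0 0" --pt "0 -0.25 0 0 0 0 0" --pt "0.15 -0.25 0 0 0 0 0" --pt "0.3 -0.25 0 0 0 0 0" --pt "0.4 -0.25 0 0 0 0 0" --pt "0.4 -0.25 0 0 0 0 0" --pt "0.4 -0.4 -0.2 0 0 0 0" --pt "0.4 -0.6 -0.4 0 0 0 0" --pt "0.4 -0.6 -0.4 0 0 0 0" --pt "0.4 -0.6 -0.4 0 0 0 0"

```text
time_s: 15.8
tool_pos: [0.4515, -0.0989, 0.1143]
tool_rot: [-180.0, 0.2, -176.8]
force: [-0.1, 1.2, 0.0]
grip_width: 0.0004
grasp_force: 0.0
```

```bash
python3 - <<'E'
from h import *
a=viewer.read_camera('top'); b=cv2.imread('pics/top7.png')[...,::-1]
d=np.abs(a.astype(int)-b)[200:345,215:365].max(2); print('diff',d.max(),(d>40).sum())
o=cv2.imread('pics/top0.png')[...,::-1]
d=np.abs(a.astype(int)-o).max(2); print('left',(d[170:345,150:212]>40).sum(),'behind',(d[170:235,150:440]>40).sum(),'right',(d[170:290,375:480]>40).sum())
print(env.sign_off())
E
```

```text
diff 182 960
left 0 behind 0 right 405
the job is handed in; nothing more can be done
None
```

The job is handed in. The red tin is back in the row against the fence, and the stop appears to be in the three-tin notch: it jumped ahead, the push fell to almost nothing, and the camera puts it near 0.068 m. The things left of and behind the rack did not move. The last image check did not settle the rack itself or the right side, probably because the arm was in that view, but I felt no contact there.

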